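# Spin the rinsed potatoes and park the basket

## Task

Grip the knob of the spinner's crank and spin the white basket anticlockwise (seen from above), keep it turning at a steady 20 turns a minute (within 2 either way) for 6 seconds, then bring it to a stop with its red tab at the blue pointer on the bowl, so that it can be lifted out, and let go of the crank. Never let the basket exceed 30 turns a minute, work it only by the crank without touching the basket itself, and leave the other things on the draining board where they are.

Things in the scene. Friction and masses are not known exactly. Their poses are not given: they have to be found in the camera images.
- bowl: Green outer bowl of a potato and salad spinner, fixed to the draining board by its feet; 268 mm across its rim, 118 mm high. Origin: centre of its underside, on the vertical axis about which basket and crank turn; z up; its x axis points to the blue pointer. It can stand at any yaw.
- axis (a point): Point on the vertical axis of rotation, 180 mm above the bowl's underside (the height of the grip point).
- pointer (a point): Where the middle of the red tab must come to rest: 112 mm from the axis, 118 mm above the bowl's underside, right beside the bowl's blue pointer (a blue arrow 24 mm wide on the bowl's rim, pointing inward, 127 to 169 mm from the axis). Fixed to the bowl.
- tab (a point): Middle of the red tab (38 mm radially, 30 mm along the rim, flush) on the flat rim flange of the white basket, 112 mm from the axis, turning with the basket. The flange is 24 mm wide, 248 mm across, its top 118 mm above the bowl's underside. The basket is loaded with rinsed new potatoes that stay put.
- basket_wall: The white basket itself with tab and potatoes (without the shaft and crank): origin on the axis at the bowl's underside, x axis towards the red tab. It must not be touched.
- basket (a joint): Basket angle relative to the bowl (rad), counted on over full turns, anticlockwise (from above) positive; at 0 and whole turns the red tab is at the pointer. Driven only through the crank's coupling. Nominal: inertia with load 0.012 kg m2 (0.0085 to 0.021: the load varies), bearing drag a constant 0.020 N m plus 0.002 N m per rad/s.
- crank (a joint): Crank angle relative to the basket (rad), anticlockwise, no stops; 0: crank points to the tab. Crank and basket are joined only by a slipping fluid coupling: 0.016 N m per rad/s of speed difference. So the basket lags (nominally 1.5 rad/s at 20 turns a minute; time constant 0.5 to 1.1 s), stays put while the crank turns below 1.25 rad/s, and runs on when the crank stops or is let go.
- grip (a point): Middle of the black upright knob on the crank, 70 mm from the axis, 180 mm above the bowl's underside. The knob is round, 30 mm across, 152 to 204 mm above the underside, and spins freely on the crank, so a gripper pointing down can carry it round without turning. Below it is the grey crank arm, 22 mm wide, top at 152 mm; nothing else of the spinner is higher.
- mug: Green ceramic mug, 82 mm across, 95 mm high, handle at its +y; origin: centre of its underside. Leave alone.
- dish: Orange plastic bowl standing upside down, 150 mm across, 65 mm high; origin: centre of its foot, which is on top. Leave alone.
- tin: Round steel cake tin with a spring-clip latch on its side, 190 mm across, 70 mm high; origin: centre of its underside. Leave alone.
- rack: Chrome toast rack, 160 x 75 mm, 88 mm high; origin: centre of its underside. Leave alone.

How it is judged:
By the outcome, as a careful person would: the job done as asked, in the order asked, and still so for the second after the job is handed in, with the robot touching nothing.
It also fails if it takes over 58 s, if anything falls off the work surface, if the arm or the gripper's body presses on something with over 40 N, if the wrist force passes 120 N, or if a joint passes its speed limit or range.

## Robot

A 6-joint arm with a two-finger parallel gripper is mounted at the origin on the work surface. World frame = base frame: x ahead of the robot, y to its left, z up, the work surface at z = 0. Lengths are in m, angles in degrees, forces in N, time in s.
With the tool pointing down it reaches from about 0.275 to 0.75 m from the base axis. Payload 10.2 kg.
Tool frame: the origin (TCP) lies at the very end of the fingers, on their centre line; the grasp point (between the pads) lies 19 mm behind it; z points along the fingers, y is the line along which they close (so a half turn about z gives the same grasp; the last joint's range is limited). The gripper opens to 88 mm and grips with 3 to 60 N. Pads are 18 mm wide; open, the fingers measure 123 mm over their backs; the gripper's body (75 mm by 187 mm) begins 45 mm behind the grasp point.
Start: joints at [-82.414, 17.928, 85.812, -0, 76.261, -12.8], TCP at [0.183, -0.492, 0.239] pointing down, gripper open.
Joint ranges: [-168.41, 168.41], [-55.51, 124.54], [10.69, 146.95], [-70.63, 250.63], [1, 178], [-165.06, 165.06]. Speed limits (degrees/s): [136.94, 136.94, 172.46, 180, 180, 180].

## Interface

Orientations are given as [roll, pitch, yaw] about the fixed x, y, z axes, in that order (R = Rz(yaw) Ry(pitch) Rx(roll)).
In Python, from bench import arm, optics, ticket gives the robot as it stands.
- The arm moves only by the shell command python3 -m inch 'ROWS'. ROWS is JSON, a list of rows, each an object of numbers: "jaw": the opening, from 0 (shut) to 1 (fully open); "tx", "ty", "tz": the shift along the tool's x, y, z in mm; "twist": the turn about the tool's z in rad. A call has 1 to 8 rows; each row is the pose to reach, as a shift and turn from the pose commanded when the call began, along the tool's axes at that moment; what a row does not reach only later rows make up. A row lasts 1/10 s, in which the tool goes at most 50 mm and 8.59 degrees, less where a joint would pass 70% of its speed; a pose out of reach is approached as far as the arm can. A call with a gripper value outside its range is refused whole. The fingers move at their own pace and stop on an object; the grip force is fixed at half the most. Time passes only in rows, so rows that repeat a pose let the fingers close. It gives the time, the measured TCP pose, the force, the opening and the grip force at its end, in the units of the state.
- arm.observe(): the state, without advancing time (a new reading comes with each control period).
- optics.capture(name): name is "scene" or "top" or "wrist"; returns a dict with "frame" (480x640x3 uint8, red, green, blue), "camera_matrix" (3x3 intrinsics, pixels), "R" (3x3) and "t" (3): a world point X has camera coordinates R X + t; the wrist camera has in their place "tool_from_camera" (4x4, takes a point from camera to tool coordinates, whose origin is the TCP and whose axes are the flange's). Camera axes: x right, y down, z forward; pixel columns grow to the right and rows downward; lengths in m; the calibration is good to about 2 mm. A picture is of the moment at which its call begins: read the wrist's pose just before it. There is no depth.
- ticket.hand_in(): hands the job in; it is judged then, once.
The state is a dict: "time": time; "joints": joint angles; "dq": joint speeds; "effort": joint torques, N m; "eef_pos": TCP position; "eef_rot": TCP orientation; "contact_force": force on the tool from outside, world axes, zero at the start; "torque": the same for the moment, N m; "opening": finger opening in m; "finger_force": force on a finger pad.
Only numpy, scipy, OpenCV 4.12 (cv2) and the standard library are available. Lean on these libraries where they do the work, as an engineer would, in place of code of your own. Each camera call takes 0.05 s, during which the arm holds its last target. There are 200 camera calls.

## Working session

There is one attempt and no reset: what is moved stays moved. The work goes in short steps, Python scripts to look and compute and a shell command to move; the robot and the scene stay as the last step left them, time stands still between calls to the robot, and variables do not carry over. Pictures are saved under pics/ and viewed, at most 10 in all, crops included, and the job is handed in when it is done.

```bash
mkdir -p pics; ls
python3 - <<'E'
from bench import arm,optics
import cv2,json
print(arm.observe())
for n in("scene","top"):
    c=optics.capture(n); cv2.imwrite(f"pics/{n}0.png",c["frame"][:,:,::-1])
    print(n,c["camera_matrix"],c["R"],c["t"])
E
```

```text
pics
{'time': 0.0, 'joints': array([-8.24151102e+01,  1.79583133e+01,  8.58554024e+01,  2.30910431e-04,
        7.62606327e+01, -1.27994848e+01]), 'dq': array([-0.03999629,  0.02657229, -0.02389082,  0.03397445,  0.06708803,
       -0.02392203]), 'effort': array([-1.66715934e-03, -4.02211368e+01, -2.52271110e+01,  6.93091820e-02,
        3.52690124e-02, -8.43400699e-05]), 'eef_pos': array([ 0.18282435, -0.49186521,  0.23816202]), 'eef_rot': array([-1.79927549e+02, -1.66898022e-02,  2.03843091e+01]), 'contact_force': array([-0.59347393, -0.24979823,  0.05346928]), 'torque': array([ 0.01365603,  0.04335657, -0.03889094]), 'finger_force': 0.0, 'opening': 0.08823721576332985}
scene [[608.91955126   0.         318.53450295]
 [  0.         608.91955126 222.11481965]
 [  0.           0.           1.        ]] [[ 0.13314049  0.99093629 -0.01785716]
 [ 0.5162133  -0.08471567 -0.85225999]
 [-0.84604813  0.10425221 -0.52281357]] [-0.07073543 -0.15538295  1.92349929]
top [[534.10197796   0.         314.1861014 ]
 [  0.         534.10197796 241.04335783]
 [  0.           0.           1.        ]] [[ 0.02312107 -0.99956645 -0.01822963]
 [-0.98991595 -0.02034116 -0.14018789]
 [ 0.1397563   0.0212871  -0.98995709]] [0.00311624 0.55519889 1.40171323]
```

View pics/top0.png

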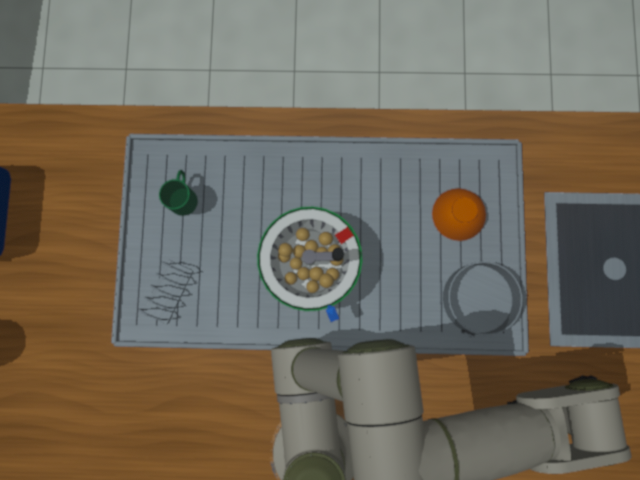

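View pics/scene0.png

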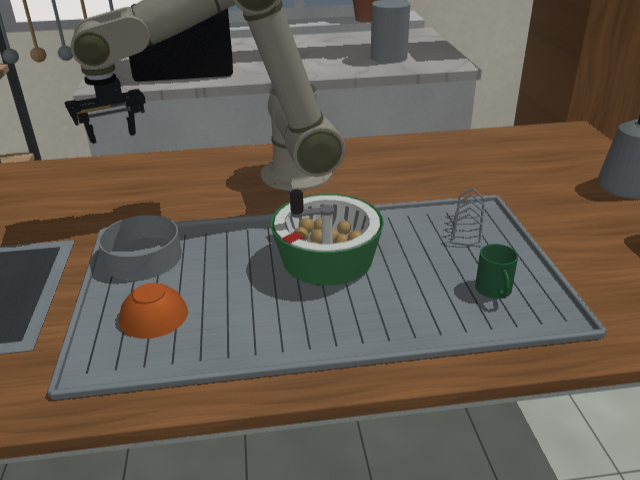

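The top view shows the spinner axis near (311,258), the red tab at (345,235), the blue pointer at (333,313) and the knob at (338,254). The scene view shows the knob at (296,200) and the tab at (292,238). Next I'll turn these into positions.

```bash
cat > h.py <<'E'
import numpy as np,cv2
from bench import arm,optics
def cam(n):
    c=optics.capture(n)
    return c
def ray(c,p):
    d=np.linalg.inv(c["camera_matrix"])@[p[0],p[1],1.]
    R=np.array(c["R"]);return -R.T@np.array(c["t"]),R.T@d
def plane(c,p,z):
    o,d=ray(c,p);return o+d*(z-o[2])/d[2]
def tri(c1,p1,c2,p2):
    o1,d1=ray(c1,p1);o2,d2=ray(c2,p2)
    s=np.linalg.lstsq(np.c_[d1,-d2],o2-o1,rcond=None)[0]
    a,b=o1+s[0]*d1,o2+s[1]*d2
    return (a+b)/2,np.linalg.norm(a-b)
def blob(m,roi=None):
    m=m.astype(np.uint8)
    if roi is not None:
        k=np.zeros_like(m);k[roi[1]:roi[3],roi[0]:roi[2]]=1;m=m*k
    n,l,s,ce=cv2.connectedComponentsWithStats(m)
    if n<2:return None,0,None
    i=1+np.argmax(s[1:,4]);return ce[i],s[i,4],l==i
def red(f):
    h=cv2.cvtColor(f,cv2.COLOR_RGB2HSV).astype(int);return ((h[...,0]<4)|(h[...,0]>172))&(h[...,1]>150)&(h[...,2]>80)
def blue(f):
    h=cv2.cvtColor(f,cv2.COLOR_RGB2HSV).astype(int);return (abs(h[...,0]-110)<12)&(h[...,1]>150)&(h[...,2]>80)
def green(f):
    h=cv2.cvtColor(f,cv2.COLOR_RGB2HSV).astype(int);return (abs(h[...,0]-68)<16)&(h[...,1]>110)&(h[...,2]>30)
E
python3 - <<'E'
from h import *
T=cam("top");S=cam("scene");ft,fs=T["frame"],S["frame"]
rt=blob(red(ft),(250,190,380,330));rs=blob(red(fs),(260,190,400,300))
bt=blob(blue(ft),(250,190,380,340))
gt=blob(green(ft),(245,195,375,330))
dk=lambda f:f.max(2)<50
kt=blob(dk(ft),(320,240,352,268));ks=blob(dk(fs),(284,182,310,218))
print("red",rt[:2],rs[:2],"blue",bt[:2],"green",gt[1],"knob",kt[:2],ks[:2])
print("tab",tri(T,rt[0],S,rs[0]));print("knob",tri(T,kt[0],S,ks[0]))
h=cv2.convexHull(np.argwhere(gt[2])[:,::-1].astype(np.int32))[:,0]
e=cv2.fitEllipse(h);print("ell",e)
for zb in(0,.005,.01,.02):
    P=np.array([plane(T,p,zb+.118)[:2] for p in h])
    A=np.c_[2*P,np.ones(len(P))];s=np.linalg.lstsq(A,(P**2).sum(1),rcond=None)[0]
    c=s[:2];r=np.sqrt(s[2]+c@c)
    t=plane(T,rt[0],zb+.118)[:2];b=plane(T,bt[0],zb+.118)[:2];k=plane(T,kt[0],zb+.19)[:2]
    f=lambda v:(np.hypot(*(v-c)),np.degrees(np.arctan2(*(v-c)[::-1])))
    print(zb,c,r,"resid",np.std(np.hypot(*(P-c).T)),"tab",f(t),"blue",f(b),"knob",f(k))
m=cv2.resize(ft[190:330,245:385],None,fx=4,fy=4,interpolation=cv2.INTER_NEAREST)
cv2.imwrite("pics/c1.png",m[:,:,::-1])
E
```

```text
red (array([343.60769231, 235.03076923]), np.int32(130)) (array([292.21495327, 237.01869159]), np.int32(107)) blue (array([331.69421488, 312.76033058]), np.int32(121)) green 414 knob (array([337.48484848, 253.98989899]), np.int32(99)) (array([296.24113475, 201.43617021]), np.int32(282))
tab (array([ 0.56002377, -0.0613546 ,  0.12340102]), np.float64(0.0008391127434276398))
knob (array([ 0.504256  , -0.04475629,  0.18319747]), np.float64(0.00019065965369617407))
ell ((309.5404968261719, 258.1372375488281), (103.1946792602539, 104.74730682373047), 86.08399963378906)
0 [0.5013487  0.02466897] 0.13241723468321046 resid 0.000862523302860824 tab (np.float64(0.10442520700293224), np.float64(-55.23822354220671)) blue (np.float64(0.1497274575188841), np.float64(-156.7640890738675)) knob (np.float64(0.06939594943048301), np.float64(-88.26589038702704))
0.005 [0.50080059 0.02452018] 0.13192589966803955 resid 0.0008593229045055126 tab (np.float64(0.10403773658950997), np.float64(-55.238223542206704)) blue (np.float64(0.14917189280869012), np.float64(-156.76408907386744)) knob (np.float64(0.06913138604885687), np.float64(-88.2917317525709))
0.01 [0.50025248 0.02437139] 0.13143456465287034 resid 0.0008561225061501836 tab (np.float64(0.10365026617608716), np.float64(-55.23822354220679)) blue (np.float64(0.14861632809849626), np.float64(-156.76408907386758)) knob (np.float64(0.06886683683772278), np.float64(-88.31777166059916))
0.02 [0.49915626 0.02407382] 0.1304518946225289 resid 0.0008497217094395494 tab (np.float64(0.10287532534924221), np.float64(-55.23822354220676)) blue (np.float64(0.14750519867810827), np.float64(-156.7640890738676)) knob (np.float64(0.0683377815852051), np.float64(-88.37045628349784))
```

View pics/c1.png

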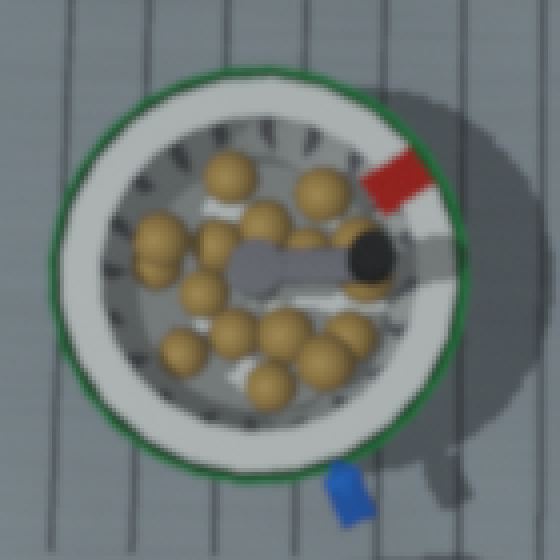

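The crop shows the white ring, tab, knob and blue arrow clearly. The green outline includes part of the bowl's outer wall, so I'll fit the axis to the white flange instead (expected radius 124 mm).

Run:
```python
from h import *
T=cam("top");S=cam("scene")
def fit(P):
    A=np.c_[2*P,np.ones(len(P))];s=np.linalg.lstsq(A,(P**2).sum(1),rcond=None)[0]
    return s[:2],np.sqrt(s[2]+s[:2]@s[:2])
for n,C,roi in(("top",T,(245,195,375,315)),("scene",S,(265,190,390,250))):
    f=C["frame"];h=cv2.cvtColor(f,cv2.COLOR_RGB2HSV)
    w=((h[...,1]<30)&(h[...,2]>150))|red(f);b=blob(w,roi);print(n,b[:2])
    q=cv2.convexHull(np.argwhere(b[2])[:,::-1].astype(np.int32))[:,0]
    P=np.array([plane(C,p,.123)[:2] for p in q]);c,r=fit(P)
    for _ in range(3):
        d=np.hypot(*(P-c).T)-r;k=abs(d)<.003;c,r=fit(P[k])
    print(c,r,k.sum(),len(P),np.std(d[k]))
    for nm,m,z in(("tab",red(f),.123),("blue",blue(f),.123)):
        p=blob(m,(245,190,395,340))[0]
        if p is None: continue
        v=plane(C,p,z)[:2]-c;print(nm,p,np.hypot(*v),np.degrees(np.arctan2(v[1],v[0])))
```

```text
top (array([303.88084532, 260.70188849]), np.int32(2224))
[0.50063935 0.0253057 ] 0.12363966893911019 33 33 0.00029177082123341965
tab [343.6124031  235.06976744] 0.10472987427974974 -55.45992378441936
blue [331.69421488 312.76033058] 0.14933569916817552 -156.462745146043
scene (array([344.07430618, 225.31781558]), np.int32(1117))
[0.50088792 0.02560763] 0.12398614081199259 27 28 0.000519743222049723
tab [292.34862385 236.99082569] 0.10480396836014107 -56.13538690071847
blue [289.5 191.5] 0.17324719117476364 -154.917854118525
```

```bash
python3 -m inch '[{"jaw":1,"tx":15,"ty":-10,"tz":-5,"twist":0.04},{"jaw":1,"tx":45,"ty":-30,"tz":-10,"twist":0.08},{"jaw":1,"tx":78,"ty":-53,"tz":-10,"twist":0.13},{"jaw":1,"tx":111,"ty":-75,"tz":-10,"twist":0.18},{"jaw":1,"tx":144,"ty":-97,"tz":-10,"twist":0.23},{"jaw":1,"tx":177,"ty":-119,"tz":-10,"twist":0.28},{"jaw":1,"tx":210,"ty":-141,"tz":-10,"twist":0.32},{"jaw":1,"tx":243,"ty":-164,"tz":-10,"twist":0.356}]'; python3 -c "
from bench import arm;print(arm.observe())"
```

```text
time: 1.1
eef_pos: [0.3542, -0.2524, 0.2488]
eef_rot: [180.0, -0.0, -0.1]
contact_force: [0.8, -0.8, 0.2]
opening: 0.0878
finger_force: 0.0
{'time': 1.1, 'joints': array([-5.09842495e+01,  5.93107719e+00,  9.91615283e+01,  2.38378576e-03,
        7.48894840e+01,  3.91404258e+01]), 'dq': array([52.03666699, -2.82134949,  3.31443131,  0.20700269, -0.49776479,
       71.91059344]), 'effort': array([-6.15159363e+00, -3.08172584e+01, -2.46353459e+01,  1.48833054e-02,
        8.11762176e-02, -1.67902552e+00]), 'eef_pos': array([ 0.35418462, -0.25238019,  0.24882079]), 'eef_rot': array([ 1.79987561e+02, -1.30905807e-02, -1.25294961e-01]), 'contact_force': array([ 0.79331954, -0.79177925,  0.17944269]), 'torque': array([ 0.02253128, -0.00633533,  0.00142014]), 'finger_force': 0.0, 'opening': 0.08777902414861694}
```

```bash
python3 -m inch '[{"jaw":1,"tx":26,"ty":-36},{"jaw":1,"tx":52,"ty":-72},{"jaw":1,"tx":78,"ty":-108},{"jaw":1,"tx":104,"ty":-144},{"jaw":1,"tx":128,"ty":-178},{"jaw":1,"tx":143,"ty":-199},{"jaw":1,"tx":150,"ty":-208},{"jaw":1,"tx":150.5,"ty":-209}]'
python3 - <<'E'
from h import *
s=arm.observe();print(s["eef_pos"],s["dq"].round(2));c=cam("wrist");cv2.imwrite("pics/w1.png",c["frame"][:,:,::-1]);print(c["tool_from_camera"],c["camera_matrix"])
T=cam("top");cv2.imwrite("pics/t1.png",np.hstack([T["frame"][150:350,220:420,::-1],cam("scene")["frame"][120:320,220:420,::-1]]))
E
```

```text
[ 0.35418462 -0.25238019  0.24882079] [52.04 -2.82  3.31  0.21 -0.5  71.91]
[[-1.04796510e-03 -9.58888588e-01 -2.83780863e-01  7.43306830e-02]
 [ 9.99999281e-01 -1.17010874e-03  2.60904028e-04  5.69471704e-04]
 [-5.82232364e-04 -2.83780386e-01  9.58889125e-01 -1.45959927e-01]
 [ 0.00000000e+00  0.00000000e+00  0.00000000e+00  1.00000000e+00]] [[394.17132022   0.         312.52342501]
 [  0.         394.17132022 240.77880239]
 [  0.           0.           1.        ]]invalid input at $[0]: expected keys jaw, tx, ty, tz, twist
```

View pics/w1.png

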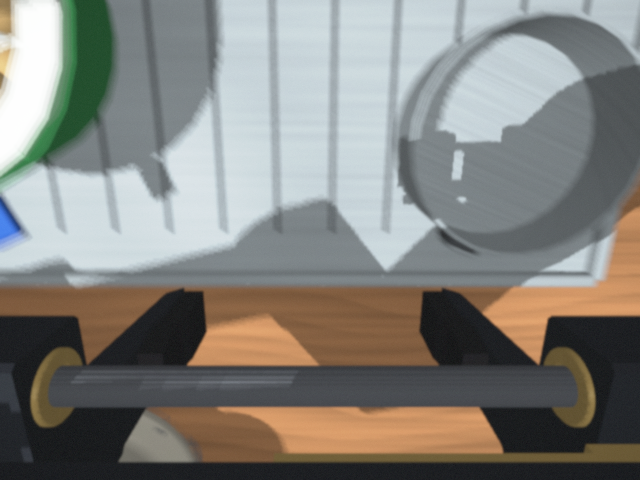

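View pics/t1.png

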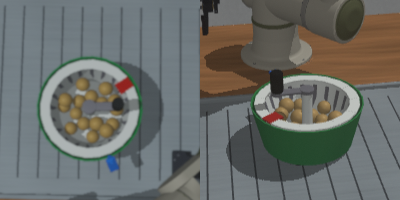

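The wrist view shows only the tin at (520,140) and the bowl's edge at the left. The move was refused because each row needs every key.

```bash
python3 -m inch '[{"jaw":1,"tx":26,"ty":-36,"tz":0,"twist":0},{"jaw":1,"tx":52,"ty":-72,"tz":0,"twist":0},{"jaw":1,"tx":78,"ty":-108,"tz":0,"twist":0},{"jaw":1,"tx":104,"ty":-144,"tz":0,"twist":0},{"jaw":1,"tx":128,"ty":-178,"tz":0,"twist":0},{"jaw":1,"tx":143,"ty":-199,"tz":0,"twist":0},{"jaw":1,"tx":150,"ty":-208,"tz":0,"twist":0},{"jaw":1,"tx":150.5,"ty":-209,"tz":0,"twist":0}]'
python3 - <<'E'
from h import *
s=arm.observe();print(s["eef_pos"],s["eef_rot"],s["joints"].round(1));c=cam("wrist");cv2.imwrite("pics/w2.png",c["frame"][:,:,::-1])
E
```

```text
time: 2.05
eef_pos: [0.5043, -0.0452, 0.2484]
eef_rot: [180.0, 0.0, 0.0]
contact_force: [-0.9, -0.6, 0.1]
opening: 0.0879
finger_force: 0.0
[ 0.50426645 -0.04515106  0.24844159] [1.79995742e+02 2.94699048e-02 1.95660841e-02] [-18.4  15.2  88.   -0.   76.8  71.6]
```

View pics/w2.png

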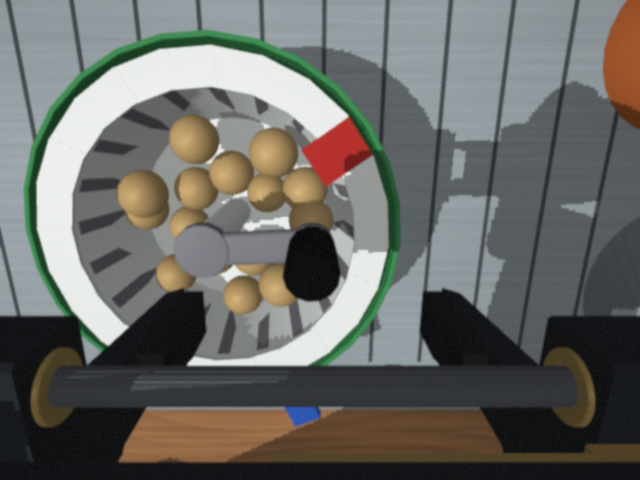

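The wrist view shows the knob at (313,265), midway between the fingers at 205 and 420, with the tab at (338,150). I'll go down and grip.

```bash
python3 -m inch '[{"jaw":1,"tx":0,"ty":0,"tz":15,"twist":0},{"jaw":1,"tx":0,"ty":0,"tz":35,"twist":0},{"jaw":1,"tx":0,"ty":0,"tz":55,"twist":0},{"jaw":1,"tx":0,"ty":0,"tz":71,"twist":0},{"jaw":1,"tx":0,"ty":0,"tz":80,"twist":0},{"jaw":1,"tx":0,"ty":0,"tz":81,"twist":0},{"jaw":0.5,"tx":0,"ty":0,"tz":81,"twist":0},{"jaw":0.3,"tx":0,"ty":0,"tz":81,"twist":0}]'
python3 -m inch '[{"jaw":0.2,"tx":0,"ty":0,"tz":0,"twist":0},{"jaw":0.2,"tx":0,"ty":0,"tz":0,"twist":0},{"jaw":0.2,"tx":0,"ty":0,"tz":0,"twist":0},{"jaw":0.2,"tx":0,"ty":0,"tz":0,"twist":0},{"jaw":0.2,"tx":0,"ty":0,"tz":0,"twist":0}]'
cat > m.py <<'E'
import sys
from h import *
C=np.array([.5008,.0255]);PT=-156.4
def wang(show=False):
    "tab angle rel. pointer (deg) from the wrist, top and scene cameras, with radius check"
    s=arm.observe();out=[]
    for n in sys.argv[1:] or ["wrist"]:
        c=cam(n)
        if n=="wrist":
            import scipy.spatial.transform as st
            Rt=st.Rotation.from_euler("xyz",s["eef_rot"],degrees=True).as_matrix()
            M=np.array(c["tool_from_camera"]);Rw=Rt@M[:3,:3];o=Rt@M[:3,3]+s["eef_pos"]
            c=dict(c,R=Rw.T,t=-Rw.T@o)
        b=blob(red(c["frame"]))
        if n!="wrist":b=blob(red(c["frame"]),(245,190,395,340))
        if b[1]<25: out.append((n,"none"));continue
        v=plane(c,b[0],.123)[:2]-C
        edge=b[0].min()<12 or b[0][0]>628
        out.append((n,int(b[1]),round(np.hypot(*v),4),round((np.degrees(np.arctan2(v[1],v[0]))-PT)%360,1)))
    p=s["eef_pos"][:2]-C
    print("t",s["time"],"knob r,ang",np.hypot(*p).round(4),np.degrees(np.arctan2(p[1],p[0])).round(1),"z",s["eef_pos"][2].round(4),out)
wang()
E
python3 m.py wrist top scene
```

```text
time: 2.9
eef_pos: [0.5044, -0.0452, 0.1686]
eef_rot: [180.0, -0.1, -0.0]
contact_force: [0.1, -0.6, 1.3]
opening: 0.0742
finger_force: 0.0
time: 3.4
eef_pos: [0.5041, -0.0448, 0.1677]
eef_rot: [180.0, -0.0, -0.0]
contact_force: [-0.2, 0.3, 0.3]
opening: 0.034
finger_force: 0.0
t 3.4 knob r,ang 0.0703 -87.3 z 0.1677 [('wrist', 4882, np.float64(0.1063), np.float64(100.8)), ('top', 'none'), ('scene', 106, np.float64(0.1052), np.float64(100.3))]
```

```bash
cat > rows.py <<'E'
import sys,numpy as np
# args: start angle, then groups "s,s,s,..." one per call: steps in deg
th=float(sys.argv[1])
for g in sys.argv[2:]:
    a=np.radians(th+np.cumsum([float(x) for x in g.split(",")]));b=np.radians(th)
    print("call from %.1f:"%th,"  ".join("%.1f,%.1f"%(70*(np.cos(x)-np.cos(b)),-70*(np.sin(x)-np.sin(b))) for x in a));th=np.degrees(a[-1])
print("end",th)
E
python3 rows.py -87.3 0,0,4,10,16,20,22,22 22,22,22,22,22,22,22,22 22,22,22,22,22,22,22,22 22,22,22,22,22,22,22,22
```

```text
call from -87.3: 0.0,-0.0  0.0,-0.0  4.9,-0.4  16.8,-2.9  34.5,-11.0  52.4,-27.5  64.2,-51.5  66.2,-78.1
call from 6.7: -8.1,-25.4  -25.2,-46.0  -48.7,-58.7  -75.3,-61.6  -101.0,-54.4  -122.1,-38.0  -135.6,-15.0  -139.4,11.5
call from 182.7: 6.3,26.0  21.9,47.6  44.5,61.9  70.8,66.7  96.9,61.3  119.2,46.5  134.2,24.4  139.9,-1.7
call from 358.7: -4.5,-26.3  -18.5,-49.1  -40.1,-64.9  -66.0,-71.5  -92.4,-67.9  -115.6,-54.7  -132.2,-33.7  -139.7,-8.1
end 534.7
```

```bash
python3 -m inch '[{"jaw":0.2,"tx":0,"ty":0,"tz":0,"twist":0},{"jaw":0.2,"tx":0,"ty":0,"tz":0,"twist":0},{"jaw":0.2,"tx":4.9,"ty":-0.4,"tz":0,"twist":0},{"jaw":0.2,"tx":16.8,"ty":-2.9,"tz":0,"twist":0},{"jaw":0.2,"tx":34.5,"ty":-11,"tz":0,"twist":0},{"jaw":0.2,"tx":52.4,"ty":-27.5,"tz":0,"twist":0},{"jaw":0.2,"tx":64.2,"ty":-51.5,"tz":0,"twist":0},{"jaw":0.2,"tx":66.2,"ty":-78.1,"tz":0,"twist":0}]'; python3 m.py wrist
```

```text
time: 4.35
eef_pos: [0.5708, 0.0337, 0.1676]
eef_rot: [180.0, 0.1, -0.0]
contact_force: [-13.6, -2.1, 5.3]
opening: 0.0293
finger_force: 30.0
t 4.35 knob r,ang 0.0704 6.7 z 0.1676 [('wrist', 3386, np.float64(0.1037), np.float64(110.0))]
```

```bash
python3 -m inch '[{"jaw":0.2,"tx":-8.1,"ty":-25.4,"tz":0,"twist":0},{"jaw":0.2,"tx":-25.2,"ty":-46,"tz":0,"twist":0},{"jaw":0.2,"tx":-48.7,"ty":-58.7,"tz":0,"twist":0},{"jaw":0.2,"tx":-75.3,"ty":-61.6,"tz":0,"twist":0},{"jaw":0.2,"tx":-101,"ty":-54.4,"tz":0,"twist":0},{"jaw":0.2,"tx":-122.1,"ty":-38,"tz":0,"twist":0},{"jaw":0.2,"tx":-135.6,"ty":-15,"tz":0,"twist":0},{"jaw":0.2,"tx":-139.4,"ty":11.5,"tz":0,"twist":0}]'; python3 m.py scene
```

```text
time: 5.2
eef_pos: [0.4302, 0.0214, 0.1678]
eef_rot: [180.0, -0.0, 0.0]
contact_force: [14.3, 1.9, -9.3]
opening: 0.0293
finger_force: 30.0
t 5.2 knob r,ang 0.0707 -176.6 z 0.1678 [('scene', 111, np.float64(0.1049), np.float64(165.3))]
```

```bash
python3 -m inch '[{"jaw":0.2,"tx":6.3,"ty":26,"tz":0,"twist":0},{"jaw":0.2,"tx":21.9,"ty":47.6,"tz":0,"twist":0},{"jaw":0.2,"tx":44.5,"ty":61.9,"tz":0,"twist":0},{"jaw":0.2,"tx":70.8,"ty":66.7,"tz":0,"twist":0},{"jaw":0.2,"tx":96.9,"ty":61.3,"tz":0,"twist":0},{"jaw":0.2,"tx":119.2,"ty":46.5,"tz":0,"twist":0},{"jaw":0.2,"tx":134.2,"ty":24.4,"tz":0,"twist":0},{"jaw":0.2,"tx":139.9,"ty":-1.7,"tz":0,"twist":0}]'; python3 m.py wrist;  python3 -m inch '[{"jaw":0.2,"tx":-4.5,"ty":-26.3,"tz":0,"twist":0},{"jaw":0.2,"tx":-18.5,"ty":-49.1,"tz":0,"twist":0},{"jaw":0.2,"tx":-40.1,"ty":-64.9,"tz":0,"twist":0},{"jaw":0.2,"tx":-66,"ty":-71.5,"tz":0,"twist":0},{"jaw":0.2,"tx":-92.4,"ty":-67.9,"tz":0,"twist":0},{"jaw":0.2,"tx":-115.6,"ty":-54.7,"tz":0,"twist":0},{"jaw":0.2,"tx":-132.2,"ty":-33.7,"tz":0,"twist":0},{"jaw":0.2,"tx":-139.7,"ty":-8.1,"tz":0,"twist":0}]'; python3 m.py wrist; python3 rows.py 534.7 22,22,22,22,22,22,22,22 22,22,22,22,22,22,22,22
```

```text
time: 6.05
eef_pos: [0.5712, 0.0241, 0.1676]
eef_rot: [180.0, 0.1, -0.0]
contact_force: [-13.9, -0.5, 6.4]
opening: 0.0288
finger_force: 30.0
t 6.05 knob r,ang 0.0705 -1.2 z 0.1676 [('wrist', 'none')]
time: 6.9
eef_pos: [0.4304, 0.0313, 0.1678]
eef_rot: [180.0, -0.0, 0.1]
contact_force: [13.7, -1.1, -8.5]
opening: 0.0289
finger_force: 30.0
t 6.9 knob r,ang 0.0707 175.3 z 0.1678 [('wrist', 'none')]
call from 534.7: 2.7,26.6  15.1,50.2  35.4,67.5  60.8,75.9  87.5,74.2  111.5,62.6  129.5,42.8  138.8,17.8
call from 710.7: -0.8,-26.7  -11.5,-51.2  -30.6,-69.8  -55.4,-80.0  -82.1,-80.1  -106.9,-70.2  -126.2,-51.8  -137.2,-27.4
end 886.7000000000002
```

```bash
python3 -m inch '[{"jaw":0.2,"tx":2.7,"ty":26.6,"tz":0,"twist":0},{"jaw":0.2,"tx":15.1,"ty":50.2,"tz":0,"twist":0},{"jaw":0.2,"tx":35.4,"ty":67.5,"tz":0,"twist":0},{"jaw":0.2,"tx":60.8,"ty":75.9,"tz":0,"twist":0},{"jaw":0.2,"tx":87.5,"ty":74.2,"tz":0,"twist":0},{"jaw":0.2,"tx":111.5,"ty":62.6,"tz":0,"twist":0},{"jaw":0.2,"tx":129.5,"ty":42.8,"tz":0,"twist":0},{"jaw":0.2,"tx":138.8,"ty":17.8,"tz":0,"twist":0}]'; python3 m.py scene;  python3 -m inch '[{"jaw":0.2,"tx":-0.8,"ty":-26.7,"tz":0,"twist":0},{"jaw":0.2,"tx":-11.5,"ty":-51.2,"tz":0,"twist":0},{"jaw":0.2,"tx":-30.6,"ty":-69.8,"tz":0,"twist":0},{"jaw":0.2,"tx":-55.4,"ty":-80,"tz":0,"twist":0},{"jaw":0.2,"tx":-82.1,"ty":-80.1,"tz":0,"twist":0},{"jaw":0.2,"tx":-106.9,"ty":-70.2,"tz":0,"twist":0},{"jaw":0.2,"tx":-126.2,"ty":-51.8,"tz":0,"twist":0},{"jaw":0.2,"tx":-137.2,"ty":-27.4,"tz":0,"twist":0}]'; python3 m.py wrist
```

```text
time: 7.75
eef_pos: [0.5704, 0.0144, 0.1676]
eef_rot: [-180.0, 0.1, -0.1]
contact_force: [-15.4, 2.0, 5.4]
opening: 0.0288
finger_force: 30.0
t 7.75 knob r,ang 0.0705 -9.1 z 0.1676 [('scene', 88, np.float64(0.1029), np.float64(83.4))]
time: 8.6
eef_pos: [0.4319, 0.0411, 0.1678]
eef_rot: [180.0, -0.0, 0.1]
contact_force: [13.7, -3.1, -6.3]
opening: 0.029
finger_force: 30.0
t 8.6 knob r,ang 0.0707 167.2 z 0.1678 [('wrist', 'none')]
```

```bash
cat > fit.py <<'E'
import numpy as np
from scipy.optimize import least_squares
K=.016
# crank schedule: lists of (step deg per .1s) and 'p' = .05 s pause; starts at t=3.4 after pictures' pauses
def sched(groups):
    w=[]
    for g in groups:
        for s in g: w+= [0]*5 if s=='p' else [np.radians(s)/.1]*10
    return np.array(w,float)
def sim(w,J,c0,c1=.002,th=np.radians(100.8),om=0.,dt=.01):
    T=[th];O=[om]
    for x in w:
        for _ in range(5):
            tq=K*(x-om)-c1*om
            tq=tq-np.sign(om)*c0 if abs(om)>1e-4 else np.sign(tq)*max(abs(tq)-c0,0)
            n=om+tq/J*dt/5
            om=0. if n*om<0 else n; th+=om*dt/5
        T.append(th);O.append(om)
    return np.degrees(T),np.array(O)
S=[22]*8
A=[['p']*3,[0,0,4,10,16,20,22,22,'p']]
def fitp(groups,data,t0=3.4,x0=(.012,.02)):
    w=sched(groups);tt=t0+.01*np.arange(len(w)+1)
    f=lambda p:np.r_[[(np.interp(t,tt,sim(w,*p)[0])-b) for t,b in data],(p[0]-.012)/.006,(p[1]-.02)/.003]
    r=least_squares(f,x0,x_scale=(.01,.01));return r.x,f(r.x),w
E
python3 - <<'E'
from fit import *
# t reported before picture; state time includes: 3.4 -> pictures 0.15 -> call; 4.35 end of first call
g=A+[S+['p']]*5
p,r,w=fitp(g,[(4.35,110.0),(5.2,165.3),(7.75,443.4)])
T,O=sim(w,*p);print(p,r.round(2),len(w)*.01+3.4,T[-1],(O[::20]*30/np.pi).round(1))
E
```

```text
[0.01708031 0.01990634] [-0.51  0.22 -0.03  0.85 -0.03] 8.65 550.6140056177621 [ 0.   0.   0.   1.1  4.4  6.1  9.1 11.6 13.6 15.2 15.  16.4 17.5 18.3
 17.5 18.4 19.1 19.6 18.5 19.2 19.7 20.2 18.8 19.4 19.9 20.3 20.7]
```

```bash
python3 rows.py 886.7 21,21,21,21,21,21,21,21 21,21,21,21,21,21,21,21 21,21,21,21,21,21,21,21
```

```text
call from 886.7: -1.2,25.5  6.7,49.7  22.8,69.5  45.0,82.2  70.2,86.1  95.1,80.7  116.5,66.7  131.4,46.0
call from 1054.7: 6.5,-24.7  3.8,-50.0  -7.9,-72.7  -26.9,-89.7  -50.8,-98.8  -76.3,-98.7  -100.1,-89.5  -119.0,-72.3
call from 1222.7: -11.5,22.8  -14.1,48.2  -7.4,72.8  7.7,93.4  29.1,107.2  54.1,112.4  79.3,108.3  101.3,95.5
end 1390.7
```

```bash
python3 -m inch '[{"jaw":0.2,"tx":-1.2,"ty":25.5,"tz":0,"twist":0},{"jaw":0.2,"tx":6.7,"ty":49.7,"tz":0,"twist":0},{"jaw":0.2,"tx":22.8,"ty":69.5,"tz":0,"twist":0},{"jaw":0.2,"tx":45,"ty":82.2,"tz":0,"twist":0},{"jaw":0.2,"tx":70.2,"ty":86.1,"tz":0,"twist":0},{"jaw":0.2,"tx":95.1,"ty":80.7,"tz":0,"twist":0},{"jaw":0.2,"tx":116.5,"ty":66.7,"tz":0,"twist":0},{"jaw":0.2,"tx":131.4,"ty":46,"tz":0,"twist":0}]'; python3 -m inch '[{"jaw":0.2,"tx":6.5,"ty":-24.7,"tz":0,"twist":0},{"jaw":0.2,"tx":3.8,"ty":-50,"tz":0,"twist":0},{"jaw":0.2,"tx":-7.9,"ty":-72.7,"tz":0,"twist":0},{"jaw":0.2,"tx":-26.9,"ty":-89.7,"tz":0,"twist":0},{"jaw":0.2,"tx":-50.8,"ty":-98.8,"tz":0,"twist":0},{"jaw":0.2,"tx":-76.3,"ty":-98.7,"tz":0,"twist":0},{"jaw":0.2,"tx":-100.1,"ty":-89.5,"tz":0,"twist":0},{"jaw":0.2,"tx":-119,"ty":-72.3,"tz":0,"twist":0}]'; python3 -m inch '[{"jaw":0.2,"tx":-11.5,"ty":22.8,"tz":0,"twist":0},{"jaw":0.2,"tx":-14.1,"ty":48.2,"tz":0,"twist":0},{"jaw":0.2,"tx":-7.4,"ty":72.8,"tz":0,"twist":0},{"jaw":0.2,"tx":7.7,"ty":93.4,"tz":0,"twist":0},{"jaw":0.2,"tx":29.1,"ty":107.2,"tz":0,"twist":0},{"jaw":0.2,"tx":54.1,"ty":112.4,"tz":0,"twist":0},{"jaw":0.2,"tx":79.3,"ty":108.3,"tz":0,"twist":0},{"jaw":0.2,"tx":101.3,"ty":95.5,"tz":0,"twist":0}]'; python3 m.py scene
python3 rows.py 1390.7 21,21,21,21,21,21,21,21 21,21,21,21,21,21,21,21 21,21,21,21,21,21,21,21
python3 - <<'E'
from fit import *
g=A+[S+['p']]*5+[[21]*24]
p,r,w=fitp(g,[(4.35,110.0),(5.2,165.3),(7.75,443.4)])
T,O=sim(w,*p);print(p,r.round(2),len(w)*.01+3.4,T[-1]%360,(O[500::20]*30/np.pi).round(1))
E
```

```text
time: 9.45
eef_pos: [0.5647, -0.0042, 0.1676]
eef_rot: [-180.0, 0.1, -0.1]
contact_force: [-12.5, 6.0, 6.5]
opening: 0.029
finger_force: 30.0
time: 10.25
eef_pos: [0.4443, 0.0678, 0.1678]
eef_rot: [180.0, -0.0, 0.1]
contact_force: [9.7, -6.6, -3.7]
opening: 0.029
finger_force: 30.0
time: 11.05
eef_pos: [0.5472, -0.0276, 0.1675]
eef_rot: [-179.9, 0.1, -0.1]
contact_force: [-10.6, 10.1, 7.2]
opening: 0.0291
finger_force: 30.0
t 11.05 knob r,ang 0.0705 -48.9 z 0.1675 [('scene', 96, np.float64(0.1031), np.float64(117.9))]
call from 1390.7: 16.0,-19.9  23.8,-44.2  22.4,-69.6  11.9,-92.9  -6.2,-110.9  -29.5,-121.2  -55.0,-122.4  -79.3,-114.5
call from 1558.7: -19.8,16.1  -32.5,38.3  -36.4,63.5  -31.0,88.4  -17.0,109.8  3.7,124.7  28.4,131.2  53.7,128.4
call from 1726.7: 22.7,-11.7  39.7,-30.7  48.8,-54.5  48.7,-80.0  39.4,-103.8  22.3,-122.7  -0.5,-134.2  -25.9,-136.8
end 1894.7
[0.01708031 0.01990634] [-0.51  0.22 -0.03  0.85 -0.03] 11.05 118.72168274848264 [20.3 20.7 19.3 19.5 19.7 19.9 20.  20.1 20.2 20.3 20.3 20.4 20.4 20.4]
```

Run:
```python
from fit import *
D=[(4.35,110.0),(5.2,165.3),(7.75,443.4),(11.05,477.9+360)]
g=A+[S+['p']]*5+[[21]*24+['p']]
p,r,w=fitp(g,D);print(p,r.round(2))
for n in range(34,62):
    T,O=sim(sched(g+[[21]*n+[14,7]+[0]*20]),*p)
    T2,O2=sim(sched(g+[[21]*n+[14,7]+[0]*20]),p[0],p[1]*1.05)
    e=T[-1]%360
    if e>330 or e<15:print(n,11.1+n*.1,"end",e,T2[-1]%360,"stop after",(O>1e-3).sum()*.01-(O[:400]<1e-3).sum()*0)
```

```text
[0.01697546 0.01998176] [-0.49  0.33 -0.1   0.02  0.83 -0.01]
42 15.3 end 334.36047401257406 297.4637308404672 stop after 12.56
43 15.399999999999999 end 346.6632865302952 309.44835102276716 stop after 12.66
44 15.5 end 358.9664478638658 321.43333742424875 stop after 12.76
45 15.6 end 11.269922884585412 333.4186531635389 stop after 12.86
```

```bash
python3 -m inch '[{"jaw":0.2,"tx":16,"ty":-19.9,"tz":0,"twist":0},{"jaw":0.2,"tx":23.8,"ty":-44.2,"tz":0,"twist":0},{"jaw":0.2,"tx":22.4,"ty":-69.6,"tz":0,"twist":0},{"jaw":0.2,"tx":11.9,"ty":-92.9,"tz":0,"twist":0},{"jaw":0.2,"tx":-6.2,"ty":-110.9,"tz":0,"twist":0},{"jaw":0.2,"tx":-29.5,"ty":-121.2,"tz":0,"twist":0},{"jaw":0.2,"tx":-55,"ty":-122.4,"tz":0,"twist":0},{"jaw":0.2,"tx":-79.3,"ty":-114.5,"tz":0,"twist":0}]'; python3 -m inch '[{"jaw":0.2,"tx":-19.8,"ty":16.1,"tz":0,"twist":0},{"jaw":0.2,"tx":-32.5,"ty":38.3,"tz":0,"twist":0},{"jaw":0.2,"tx":-36.4,"ty":63.5,"tz":0,"twist":0},{"jaw":0.2,"tx":-31,"ty":88.4,"tz":0,"twist":0},{"jaw":0.2,"tx":-17,"ty":109.8,"tz":0,"twist":0},{"jaw":0.2,"tx":3.7,"ty":124.7,"tz":0,"twist":0},{"jaw":0.2,"tx":28.4,"ty":131.2,"tz":0,"twist":0},{"jaw":0.2,"tx":53.7,"ty":128.4,"tz":0,"twist":0}]'; python3 -m inch '[{"jaw":0.2,"tx":22.7,"ty":-11.7,"tz":0,"twist":0},{"jaw":0.2,"tx":39.7,"ty":-30.7,"tz":0,"twist":0},{"jaw":0.2,"tx":48.8,"ty":-54.5,"tz":0,"twist":0},{"jaw":0.2,"tx":48.7,"ty":-80,"tz":0,"twist":0},{"jaw":0.2,"tx":39.4,"ty":-103.8,"tz":0,"twist":0},{"jaw":0.2,"tx":22.3,"ty":-122.7,"tz":0,"twist":0},{"jaw":0.2,"tx":-0.5,"ty":-134.2,"tz":0,"twist":0},{"jaw":0.2,"tx":-25.9,"ty":-136.8,"tz":0,"twist":0}]'; python3 rows.py 1894.7 21,21,21,21,21,21,21,21 21,21,21,21,21,21,21,21
```

```text
time: 11.9
eef_pos: [0.4666, 0.0871, 0.1677]
eef_rot: [180.0, -0.0, 0.1]
contact_force: [6.1, -11.1, -2.0]
opening: 0.0291
finger_force: 30.0
time: 12.7
eef_pos: [0.5218, -0.0419, 0.1676]
eef_rot: [-179.9, 0.0, -0.1]
contact_force: [-3.9, 14.3, 5.8]
opening: 0.0289
finger_force: 30.0
time: 13.5
eef_pos: [0.4947, 0.0956, 0.1677]
eef_rot: [180.0, -0.0, 0.1]
contact_force: [1.0, -11.7, -0.4]
opening: 0.0291
finger_force: 30.0
call from 1894.7: -24.6,6.7  -45.2,21.8  -59.0,43.2  -64.2,68.2  -60.2,93.4  -47.3,115.4  -27.5,131.4  -3.2,139.2
call from 2062.7: 25.5,-1.4  48.7,-11.9  66.7,-30.0  77.0,-53.3  78.3,-78.8  70.3,-103.0  54.2,-122.8  32.0,-135.5
end 2230.7
```

```bash
python3 -m inch '[{"jaw":0.2,"tx":-24.6,"ty":6.7,"tz":0,"twist":0},{"jaw":0.2,"tx":-45.2,"ty":21.8,"tz":0,"twist":0},{"jaw":0.2,"tx":-59,"ty":43.2,"tz":0,"twist":0},{"jaw":0.2,"tx":-64.2,"ty":68.2,"tz":0,"twist":0},{"jaw":0.2,"tx":-60.2,"ty":93.4,"tz":0,"twist":0},{"jaw":0.2,"tx":-47.3,"ty":115.4,"tz":0,"twist":0},{"jaw":0.2,"tx":-27.5,"ty":131.4,"tz":0,"twist":0},{"jaw":0.2,"tx":-3.2,"ty":139.2,"tz":0,"twist":0}]'; python3 -m inch '[{"jaw":0.2,"tx":25.5,"ty":-1.4,"tz":0,"twist":0},{"jaw":0.2,"tx":48.7,"ty":-11.9,"tz":0,"twist":0},{"jaw":0.2,"tx":66.7,"ty":-30,"tz":0,"twist":0},{"jaw":0.2,"tx":77,"ty":-53.3,"tz":0,"twist":0},{"jaw":0.2,"tx":78.3,"ty":-78.8,"tz":0,"twist":0},{"jaw":0.2,"tx":70.3,"ty":-103,"tz":0,"twist":0},{"jaw":0.2,"tx":54.2,"ty":-122.8,"tz":0,"twist":0},{"jaw":0.2,"tx":32,"ty":-135.5,"tz":0,"twist":0}]'; python3 m.py scene;python3 - <<'E'
from fit import *
D=[(4.35,110.0),(5.2,165.3),(7.75,443.4),(11.05,477.9+360)]
g=A+[S+['p']]*5+[[21]*24+['p']]+[[21]*40+['p']]
p,r,w=fitp(g,D);T,O=sim(w,*p);print("pred at pic",T[-6]%360,O[-6]*30/np.pi,3.4+.01*(len(w)-5))
for n in (3,4,5):
  for a,b in((14,7),(17,7),(18,12),(10,5)):
    T,O=sim(sched(g+[[21]*n+[a,b]+[0]*20]),*p);print(n,a,b,T[-1]%360)
E
```

```text
time: 14.3
eef_pos: [0.4926, -0.0448, 0.1676]
eef_rot: [-179.9, -0.0, -0.1]
contact_force: [1.9, 18.0, 0.9]
opening: 0.0289
finger_force: 30.0
time: 15.1
eef_pos: [0.5238, 0.0919, 0.1677]
eef_rot: [179.9, -0.0, 0.0]
contact_force: [-3.0, -9.9, 2.9]
opening: 0.029
finger_force: 30.0
t 15.1 knob r,ang 0.0703 70.9 z 0.1677 [('scene', 85, np.float64(0.1038), np.float64(246.3))]
pred at pic 246.471927626234 20.485836420636087 15.100000000000001
3 14 7 345.5354328196415
3 17 7 347.3194126216297
3 18 12 350.7667598192104
3 10 5 342.0759112045232
4 14 7 357.62858696813214
4 17 7 359.4156699196121
4 18 12 2.869515316638399
4 10 5 354.1623315651932
5 14 7 9.743864507858461
5 17 7 11.533738657535878
5 18 12 14.993388202538426
5 10 5 6.271545392261714
```

```bash
python3 rows.py 2230.7 21,21,21,21,18,7,0,0
```

```text
call from 2230.7: -25.2,-3.9  -50.1,1.5  -71.5,15.5  -86.4,36.2  -92.6,57.2  -93.1,65.7  -93.1,65.7  -93.1,65.7
end 2339.7
```

```bash
python3 -m inch '[{"jaw":0.2,"tx":-25.2,"ty":-3.9,"tz":0,"twist":0},{"jaw":0.2,"tx":-50.1,"ty":1.5,"tz":0,"twist":0},{"jaw":0.2,"tx":-71.5,"ty":15.5,"tz":0,"twist":0},{"jaw":0.2,"tx":-86.4,"ty":36.2,"tz":0,"twist":0},{"jaw":0.2,"tx":-92.6,"ty":57.2,"tz":0,"twist":0},{"jaw":0.2,"tx":-93.1,"ty":65.7,"tz":0,"twist":0},{"jaw":0.2,"tx":-93.1,"ty":65.7,"tz":0,"twist":0},{"jaw":0.2,"tx":-93.1,"ty":65.7,"tz":0,"twist":0}]'; python3 -m inch '[{"jaw":0.2,"tx":0,"ty":0,"tz":0,"twist":0},{"jaw":0.2,"tx":0,"ty":0,"tz":0,"twist":0},{"jaw":0.2,"tx":0,"ty":0,"tz":0,"twist":0},{"jaw":0.2,"tx":0,"ty":0,"tz":0,"twist":0},{"jaw":0.2,"tx":0,"ty":0,"tz":0,"twist":0},{"jaw":0.2,"tx":0,"ty":0,"tz":0,"twist":0},{"jaw":0.2,"tx":0,"ty":0,"tz":0,"twist":0},{"jaw":0.2,"tx":0,"ty":0,"tz":0,"twist":0}]'; python3 m.py top wrist scene
```

```text
time: 15.95
eef_pos: [0.4307, 0.0258, 0.1677]
eef_rot: [-180.0, 0.0, -0.0]
contact_force: [-2.1, 0.4, 1.7]
opening: 0.0294
finger_force: 30.0
time: 16.75
eef_pos: [0.4307, 0.0255, 0.1677]
eef_rot: [180.0, -0.0, -0.0]
contact_force: [-0.5, -0.1, -0.7]
opening: 0.0289
finger_force: 30.0
t 16.75 knob r,ang 0.0701 180.0 z 0.1677 [('top', 'none'), ('wrist', 1051, np.float64(0.098), np.float64(5.5)), ('scene', 88, np.float64(0.1031), np.float64(0.4))]
```

```bash
python3 -m inch '[{"jaw":0.4,"tx":0,"ty":0,"tz":0,"twist":0},{"jaw":0.6,"tx":0,"ty":0,"tz":0,"twist":0},{"jaw":0.9,"tx":0,"ty":0,"tz":0,"twist":0},{"jaw":0.9,"tx":0,"ty":0,"tz":0,"twist":0},{"jaw":0.9,"tx":0,"ty":0,"tz":0,"twist":0},{"jaw":0.9,"tx":0,"ty":0,"tz":-5,"twist":0},{"jaw":0.9,"tx":0,"ty":0,"tz":-15,"twist":0},{"jaw":0.9,"tx":0,"ty":0,"tz":-30,"twist":0}]'; python3 -m inch '[{"jaw":0.9,"tx":0,"ty":0,"tz":-25,"twist":0},{"jaw":0.9,"tx":0,"ty":0,"tz":-50,"twist":0},{"jaw":0.9,"tx":0,"ty":0,"tz":-75,"twist":0},{"jaw":0.9,"tx":0,"ty":0,"tz":-95,"twist":0},{"jaw":0.9,"tx":0,"ty":0,"tz":-110,"twist":0},{"jaw":0.9,"tx":-10,"ty":0,"tz":-115,"twist":0},{"jaw":0.9,"tx":-15,"ty":0,"tz":-115,"twist":0},{"jaw":0.9,"tx":-15,"ty":0,"tz":-115,"twist":0}]'; python3 m.py wrist scene; sleep 0
python3 - <<'E'
from h import *
a=cam("wrist")["frame"];b=cam("scene")["frame"]
cv2.imwrite("pics/end.png",np.hstack([cv2.resize(a,(400,300)),cv2.resize(b[150:300,220:420],(400,300))])[:,:,::-1])
E
```

```text
time: 17.7
eef_pos: [0.4304, 0.0256, 0.1984]
eef_rot: [-180.0, 0.0, -0.0]
contact_force: [0.1, -0.7, 0.4]
opening: 0.0792
finger_force: 0.0
time: 18.5
eef_pos: [0.4147, 0.0256, 0.3124]
eef_rot: [-180.0, 0.0, -0.0]
contact_force: [0.2, 0.2, -0.1]
opening: 0.0795
finger_force: 0.0
t 18.5 knob r,ang 0.0861 179.9 z 0.3124 [('wrist', 1322, np.float64(0.1043), np.float64(0.9)), ('scene', 88, np.float64(0.1028), np.float64(0.3))]
```

View pics/end.png

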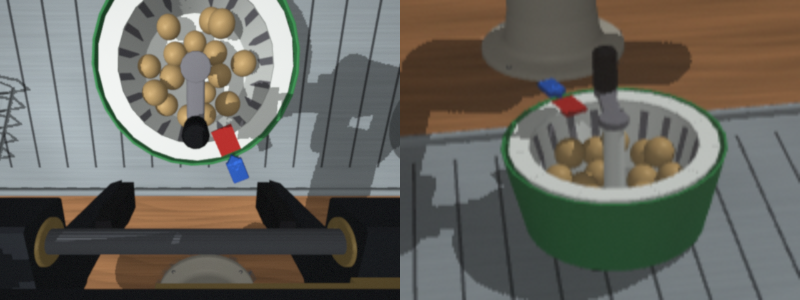

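The red tab at (227,140) sits right at the blue pointer at (237,168). The knob is free and the gripper is clear of it.

```bash
python3 -c "
from bench import ticket;print(ticket.hand_in())"
```

```text
the job is handed in; nothing more can be done
None
```

The job is handed in: by camera readings and a model fitted to them, the basket turned at about 19–20.5 rpm for over 6 s, and it stopped with the red tab within 1° of the pointer; I then let go of the crank and raised the gripper clear (about 18.6 s on the robot's clock), and the judge gave no verdict.

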